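# Back the specimen wheel up by one notch

## Task

The specimen wheel has been fed one station too far: with a fingertip under the upturned end of its ratchet pawl, lift the pawl and swing it right over until it rests thrown back, then push the wheel backward (clockwise seen from above; it has finger pegs for this) by exactly one notch. Finally push the pawl back over with the fingertip so that it drops fully home in the new notch, and take the hand away. Nothing is picked up or carried: the vials stay standing in the wheel, and the rack, jar and dish around it stay where they are.

Things in the scene. Friction and masses are not known exactly. Their poses are not given: they have to be found in the camera images.
- wheel_hub (a point): Centre of the specimen wheel, on its flat upper face, 38 mm above the table: a level steel disc, 200 mm across and 16 mm thick, on an upright axle. A hub cap of 20 mm radius rises 14 mm at the middle. Three black cups, 29 mm wide and 16 mm high, stand 40 mm from the axle, midway between the pegs. Its axes turn with the wheel (z up)
- stand: The grey stand of wheel and pawl, fixed to the table: a plate 230 (its x) x 280 (its y) x 12 mm. Its origin lies on the table under the axle, z up; the pawl's hinge lies along its +y from there, and the plate reaches 112 mm to the -y side and 168 mm to the +y side
- notch (a point): Floor of the notch that the pawl sits in at the start, 91 mm from the axle on the wheel's upper face (turns with the wheel). Between the notches stand 12 saw teeth, 30 degrees apart, from 78 to 100 mm off the axle and 10 mm high, each with one upright face and one ramp. With the pawl down, the upright faces block backward turning; forward, the ramps lift the pawl
- wheel (a joint): Turn of the wheel (rad): positive = counter-clockwise from above = forward, negative = backward; within 0.03 of 0 at the start. One notch back is -0.524. Friction (about 1.5 N at a peg) holds it where it is left. The pawl drops fully home only within about 0.10 rad of a whole notch; if the wheel is short of the backward notch it lands on a ramp, and drops in when the wheel is pushed on
- pawl_hinge (a point): Middle of the pawl's hinge pin, 128 mm from the axle and 62 mm above the table, between two grey cheeks 41 mm wide overall, 22 mm deep and 72 mm high. The pin is level and square to the line from the axle to the hinge. This point does not move
- pawl_nose (a point): Centre of the underside of the pawl's nose, 8 mm wide, which sits in a notch when down. The pawl is a dark steel arm, 14 mm wide and 10 mm thick, that reaches level from the hinge 44 mm towards the axle; the nose hangs under its end, 37 mm inward of the hinge and 22 mm below it
- pawl_end (a point): Centre of the cross-bar (24 mm long, 12 mm thick) at the pawl's upturned end. When down it is 52 mm inward of the hinge and 46 mm above it (108 mm above the table), on a 22 mm wide tab that rises, leaning slightly inward, from the arm's end. Inward of and below it is free room for a fingertip, which lifts the pawl by pushing tab and bar outward and upward round the hinge
- pawl (a joint): Angle of the pawl (rad): 0 = down, fully home; grows as it is lifted; clear of the teeth above 0.3; 1.62 = thrown back on its stop, with the cross-bar 48 mm outward of the hinge and 50 mm above it. It swings freely by its weight (about 1 N at its end): below about 1.26 it falls down, above it falls outward. Pushed inward past that balance point it drops
- peg0 (a point): Centre of the top of one of the three finger pegs of the wheel: upright steel posts 12 mm thick and 42 mm high, standing 66 mm from the axle and 120 degrees apart; their tops are 80 mm above the table. They turn with the wheel. At the start this one stands 60 degrees clockwise (seen from above) of the pawl
- peg1 (a point): Top of the second peg, alike; at the start 60 degrees counter-clockwise of the pawl
- peg2 (a point): Top of the third peg, alike; at the start on the side of the wheel opposite to the pawl
- vial_a_mid (a point): Middle of a loose capped amber vial, 20 mm thick and 52 mm high, standing in a cup of the wheel, its foot on the wheel's upper face, 40 mm from the axle; z axis along the vial
- vial_b_mid (a point): Middle of a second such vial, 60 mm high, in another cup; z axis along the vial. The third cup, below the pawl's end, is empty at the start
- tube_rack_mid (a point): Middle of a loose dark wooden tube rack, 160 x 90 x 65 mm with tubes to 100 mm height; to be left alone
- jar_mid (a point): Middle of a loose capped amber jar, 56 mm wide and 75 mm high; to be left alone
- dish_mid (a point): Middle of a loose closed glass dish, 92 mm wide and 17 mm high; to be left alone

How it is judged:
On the way, in this order (a step that is already met when the one before it is completed fails the run):
1. the pawl is swung over and rests thrown back, the wheel not yet turned (value of joint pawl above 1.45 rad and value of joint wheel between -0.25 and 0.25 rad), for 0.2 s.
2. with the pawl thrown back, the wheel stands one notch back (value of joint pawl above 1.3 rad and value of joint wheel between -0.7236 and -0.3236 rad), for 0.2 s.
3. the pawl is down again, with the wheel about one notch back (value of joint pawl below 0.3 rad and value of joint wheel between -0.7836 and -0.2636 rad), for 0.1 s.
At the end, for the whole second after the job is handed in: The pawl is fully down (joint below 0.06 rad) in the notch one behind the first (wheel within 0.15 rad of -0.524, at rest); both vials stand in their cups (within 10 mm of their height, tilted less than 0.4 rad); rack, jar and dish within 20 mm of where they were (value of joint pawl below 0.06 rad and value of joint wheel between -0.6736 and -0.3736 rad and velocity of joint wheel between -0.05 and 0.05 rad/s and height (world z) of vial_a_mid between 0.056 and 0.074 m and angle between each of vial_a_mid, vial_b_mid's own z axis and vertical below 0.4 rad and height (world z) of vial_b_mid between 0.06 and 0.078 m and distance of each of tube_rack_mid, jar_mid, dish_mid from where it was at the start of the episode below 0.02 m); the robot touches nothing.
It fails at once if the wheel is turned nearly two notches back, or forward by most of a notch (value of joint wheel below -0.95 rad or value of joint wheel above 0.4 rad).
It fails at once if a vial is lifted out of its cup or tipped out (height (world z) of vial_a_mid above 0.078 m or height (world z) of vial_b_mid above 0.082 m or angle between any of vial_a_mid, vial_b_mid's own z axis and vertical above 0.6 rad).
It fails at once if the rack, jar or dish is pushed away, picked up or carried (distance of any of tube_rack_mid, jar_mid, dish_mid from where it was at the start of the episode above 0.03 m).
It also fails if it takes over 58 s, if anything falls off the work surface, if the arm or the gripper's body presses on something with over 40 N, if the wrist force passes 120 N, or if a joint passes its speed limit or range.

## Robot

A 7-joint arm with a two-finger parallel gripper is mounted at the origin on the work surface. World frame = base frame: x ahead of the robot, y to its left, z up, the work surface at z = 0. Lengths are in m, angles in rad, forces in N, time in s.
With the tool pointing down it reaches from about 0.4 to 0.925 m from the base axis. Payload 4.1 kg.
Tool frame: the origin (TCP) lies at the very end of the fingers, on their centre line; the grasp point (between the pads) lies 19 mm behind it; z points along the fingers, y is the line along which they close (so a half turn about z gives the same grasp; the last joint's range is limited). The gripper opens to 85 mm and grips with 20 to 120 N. Pads are 22 mm wide; open, the fingers measure 114 mm over their backs; the gripper's body (76 mm by 85 mm) begins 54 mm behind the grasp point. The pads swing forward as they close: fully open they stand 13 mm farther back than shut.
Start: joints at [-1.447, 0.398, 0.045, 1.537, -0.019, 1.207, -0.051], TCP at [0.144, 0.634, 0.231] pointing down, gripper open.
Joint ranges: [-2.82, 2.82], [-0.49, 2.23], [-1.37, 1.46], [0, 2.46], [-1.36, 4.5], [0.23, 2], [-2.94, 2.94]. Speed limits (rad/s): [2.57, 2.57, 3.14, 3.14, 3.14, 3.14, 3.14].

## Interface

Orientations are given as a rotation vector (axis times angle).
In Python, from workcell import bot gives the robot as it stands. The module is installed in compiled form; this text tells all that it offers.
- The arm moves only by the tool apply_moves, never from a script. Its argument "moves" is a list of rows, each an object of numbers: "x", "y", "z": the shift along the tool's x, y, z in units of 0.4 m (1.0 is 0.4 m); "ax", "ay", "az": the turn, a rotation vector about the tool's x, y, z in units of 90 degrees (1.0 is 90 degrees); "grip": the opening, from -1 (shut) to 1 (fully open), so that 0 is half open. In form: [{"x": .., "y": .., "z": .., "ax": .., "ay": .., "az": .., "grip": ..}, ...]. A call has 1 to 10 rows; each row is the pose to reach, as a shift and turn from the pose commanded when the call began, along the tool's axes at that moment; what a row does not reach only later rows make up. A row lasts 1/8 s, in which the tool goes at most 62.5 mm and 10.7 degrees, less where a joint would pass 70% of its speed; a pose out of reach is approached as far as the arm can. A call with a number of a shift or a turn outside -1 to 1 is refused whole. A call with a gripper value outside its range is refused whole. The fingers move at their own pace and stop on an object; the grip force is fixed at half the most. Time passes only in rows, so rows that repeat a pose let the fingers close. It gives the time, the measured TCP pose, the force, the opening and the grip force at its end, in the units of the state.
- bot.state(): the state, without advancing time (a new reading comes with each control period).
- bot.get_image(name): name is "scene" or "top" or "wrist"; returns the picture (384x512x3 uint8, red, green, blue); there is no depth.
- bot.camera_model(name): a dict with "K" (3x3 intrinsics, pixels), "k1" (the pictures are not rectified: a ray, as slopes to the right and down, at radius r is drawn at 1 + k1 r^2 times it, then the intrinsics apply), "R" (3x3) and "t" (3): a world point X has camera coordinates R X + t. Camera axes: x right, y down, z forward; pixel columns grow to the right and rows downward; lengths in m; the calibration is good to about 2 mm. A picture is of the moment at which its call begins: read the wrist's pose just before it. camera_model takes no time and is no camera call; for the wrist camera it gives the pose at the moment of the call.
- bot.close_job(): hands the job in; it is judged then, once.
Trained networks look in the newest picture that a camera, given by its name, has taken for a name from the list of things; names that differ only in an ending like _2 or _b are one class to them, and where a whole thing is asked for, a point or a joint stands for the part that bears it (a point fixed in the world has none). Each returns a list of dicts, best first, with "score" (0 to 1); they miss things now and then, are a little off and sometimes report something else, mostly with a low value. They report only what shows in the picture. A call takes as long as a camera call.
- bot.masks_of(target, camera): "pixels" (384x512 bool, what is visible of it) and "location" ([row, column] in pixels, amid what is visible of it).
The state is a dict: "t": time; "q": joint angles; "dq": joint speeds; "joint_efforts": joint torques, N m; "ee_pos": TCP position; "orientation": TCP orientation; "ft_force": force on the tool from outside, world axes, zero at the start; "moment": the same for the moment, N m; "opening": finger opening in m; "finger_force": force on a finger pad.
Only numpy, scipy, OpenCV 4.12 (cv2) and the standard library are available. Lean on these libraries where they do the work, as an engineer would, in place of code of your own. Each camera call takes 0.05 s, during which the arm holds its last target. There are 200 camera calls.

## Working session

There is one attempt and no reset: what is moved stays moved. The work goes in short steps, Python scripts to look and compute and a tool call to move; the robot and the scene stay as the last step left them, time stands still between calls to the robot, and variables do not carry over. Pictures are saved under pics/ and viewed, at most 11 in all, crops included, and the job is handed in when it is done.

Besides the shell and the picture viewer there is one more tool, called as a command line: name --argument value ..., lists and objects as JSON in quotes. apply_moves: Moves the arm, as the interface text tells. Shifts and turns lie within -1 to 1; 1 stands for 0.4 m of shift or 90 degrees of turn. Its arguments: {"type":"object","properties":{"moves":{"type":"array"}},"required":["moves"]}

```bash
mkdir -p pics
cat > h.py <<'E'
import numpy as np, cv2
from scipy.spatial.transform import Rotation as Ro
from workcell import bot
def ray(m,uv):
    K=np.array(m["K"]);d=np.array([(uv[0]-K[0,2])/K[0,0],(uv[1]-K[1,2])/K[1,1]])
    s=d.copy()
    for _ in range(30): s=d/(1+m["k1"]*(s@s))
    R=np.array(m["R"]);t=np.array(m["t"])
    return -R.T@t, R.T@np.array([s[0],s[1],1])
def onz(m,uv,z):
    c,d=ray(m,uv); return c+d*(z-c[2])/d[2]
def proj(m,X):
    c=np.array(m["R"])@X+np.array(m["t"]);s=c[:2]/c[2];s=s*(1+m["k1"]*(s@s));K=np.array(m["K"])
    return K[0,0]*s[0]+K[0,2],K[1,1]*s[1]+K[1,2]
def save(n,f):
    im=bot.get_image(n);cv2.imwrite(f,im[:,:,::-1]);return im
E
python3 - <<'E'
from h import *
np.set_printoptions(precision=3,suppress=True)
a=save("top","pics/t0.png");b=save("scene","pics/s0.png")
cv2.imwrite("pics/both.png",cv2.resize(np.hstack([a,b])[:,:,::-1],(800,300)))
zs=dict(wheel_hub=.052,notch=.04,pawl_hinge=.07,pawl_nose=.06,pawl_end=.11,peg0=.08,vial_a_mid=.065,tube_rack_mid=.06,jar_mid=.06,dish_mid=.01,stand=.012)
for c in("top","scene"):
  m=bot.camera_model(c);print(c,-np.array(m["R"]).T@m["t"])
  for n,z in zs.items():
    for r in bot.masks_of(n,c)[:4]:
      v,u=r["location"];print(n,round(r["score"],2),(round(u),round(v)),onz(m,(u,v),z), r["pixels"].sum())
E
```

```text
top [ 0.33  -0.     1.065]
wheel_hub 0.55 (293, 178) [ 0.56  -0.123  0.052] 3550
notch 0.64 (293, 181) [ 0.554 -0.126  0.04 ] 3649
notch 0.57 (296, 162) [ 0.612 -0.136  0.04 ] 48
pawl_hinge 0.73 (282, 184) [ 0.54  -0.092  0.07 ] 7089
pawl_nose 0.54 (264, 189) [ 0.528 -0.041  0.06 ] 149
pawl_end 0.65 (261, 191) [ 0.513 -0.029  0.11 ] 170
pawl_end 0.59 (294, 179) [ 0.544 -0.119  0.11 ] 3435
peg0 0.59 (293, 179) [ 0.551 -0.119  0.08 ] 3631
vial_a_mid 0.61 (296, 164) [ 0.599 -0.132  0.065] 36
vial_a_mid 0.56 (262, 192) [ 0.521 -0.035  0.065] 183
tube_rack_mid 0.58 (123, 176) [0.578 0.355 0.06 ] 2337
tube_rack_mid 0.33 (380, 162) [ 0.598 -0.372  0.06 ] 452
jar_mid 0.82 (377, 160) [ 0.604 -0.366  0.06 ] 474
dish_mid 0.57 (385, 217) [ 0.446 -0.392  0.01 ] 795
stand 0.63 (282, 187) [ 0.543 -0.094  0.012] 7067
stand 0.33 (381, 158) [ 0.623 -0.395  0.012] 444
stand 0.26 (291, 180) [ 0.565 -0.123  0.012] 3449
scene [1.33  0.216 0.774]
wheel_hub 0.7 (219, 203) [ 0.583 -0.11   0.052] 3012
notch 0.86 (221, 206) [ 0.58  -0.106  0.04 ] 3065
pawl_hinge 0.88 (230, 215) [ 0.633 -0.062  0.07 ] 6309
pawl_nose 0.55 (252, 190) [ 0.517 -0.042  0.06 ] 221
pawl_nose 0.34 (217, 206) [ 0.601 -0.109  0.06 ] 3031
pawl_end 0.45 (253, 190) [ 0.57  -0.023  0.11 ] 177
peg0 0.72 (221, 207) [ 0.624 -0.089  0.08 ] 3009
peg0 0.55 (254, 190) [ 0.535 -0.031  0.08 ] 165
tube_rack_mid 0.55 (404, 253) [0.619 0.354 0.06 ] 3078
jar_mid 0.81 (120, 191) [ 0.627 -0.369  0.06 ] 639
dish_mid 0.69 (153, 168) [ 0.454 -0.374  0.01 ] 518
stand 0.58 (229, 212) [ 0.567 -0.09   0.012] 6413
stand 0.25 (220, 206) [ 0.552 -0.121  0.012] 3005
```

View pics/t0.png

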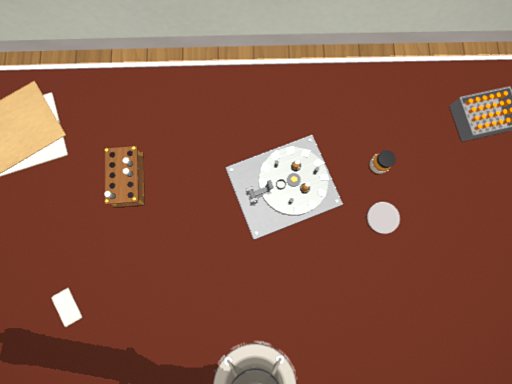

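View pics/s0.png

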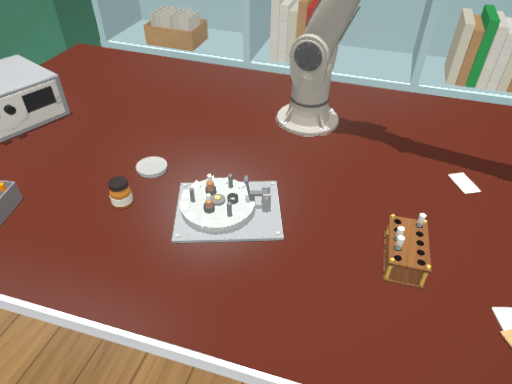

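Run:
```python
from h import *
np.set_printoptions(precision=3,suppress=True)
a=cv2.imread("pics/t0.png")[125:250,215:355];b=cv2.imread("pics/s0.png")[165:250,165:295]
cv2.imwrite("pics/c0.png",np.hstack([cv2.resize(a,(400,357),interpolation=2),cv2.resize(b,(400,357),interpolation=2)]))
print(bot.state())
m=bot.camera_model("top")
for r in bot.masks_of("stand","top")[:1]:
  c,_=cv2.findContours(r["pixels"].astype(np.uint8),0,2);c=max(c,key=cv2.contourArea)
  bx=cv2.boxPoints(cv2.minAreaRect(c));print(bx);print([onz(m,p,.012) for p in bx])
  P=np.array([onz(m,p,.012)[:2] for p in bx]);print(np.linalg.norm(P-np.roll(P,1,0),axis=1))
```

```text
{'t': 1.2, 'q': array([-1.447,  0.398,  0.045,  1.537, -0.019,  1.207, -0.051]), 'dq': array([ 0.   ,  0.001,  0.   , -0.002,  0.   , -0.001,  0.   ]), 'joint_efforts': array([ -0.   , -47.501,   1.363, -25.453,   0.012,   0.001,   0.   ]), 'ee_pos': array([0.144, 0.634, 0.231]), 'orientation': array([0.349, 3.122, 0.   ]), 'ft_force': array([-0.046, -0.285, -0.078]), 'moment': array([-0.033, -0.043, -0.018]), 'finger_force': 0.0, 'opening': 0.08564547641223406}
[[224.862 167.655]
 [313.483 132.207]
 [342.31  204.276]
 [253.69  239.724]]
[array([0.606, 0.072, 0.012]), array([ 0.71 , -0.197,  0.012]), array([ 0.488, -0.269,  0.012]), array([ 0.392, -0.008,  0.012])]
[0.229 0.289 0.234 0.278]
```

View pics/c0.png

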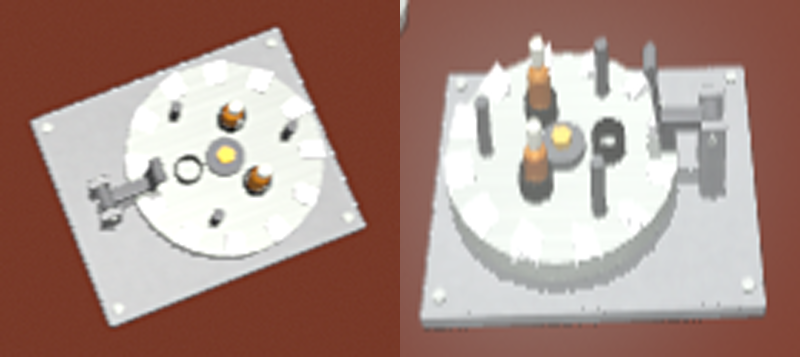

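```bash
cat >> h.py <<'E'
np.set_printoptions(precision=4,suppress=True)
YS=np.array([-.353,.935,0]);YS/=np.linalg.norm(YS)
XS=np.array([YS[1],-YS[0],0])
def Rdes():  # tool y along YS, z down
    z=np.array([0,0,-1.]);return np.column_stack([np.cross(YS,z),YS,z])
def mv(*targets,R=None):
    s=bot.state();R0=Ro.from_rotvec(s["orientation"]).as_matrix();p=s["ee_pos"]
    R=R0 if R is None else R
    print("t",s["t"],"p",p,"f",s["ft_force"],"turn",Ro.from_matrix(R0.T@R).as_rotvec()/(np.pi/2))
    for T in targets: print(np.array(T),"->",R0.T@(np.array(T)-p)/.4)
E
python3 -c "
from h import *
mv((.36,.27,.28),(.54,-.09,.28),R=Rdes())"
```

```text
t 1.25 p [0.1436 0.634  0.2314] f [ 0.8035  0.2485 -0.3642] turn [ 0.0001  0.     -0.3716]
[0.36 0.27 0.28] -> [-0.7286 -0.768  -0.1217]
[ 0.54 -0.09  0.28] -> [-1.3663 -1.5464 -0.1218]
```

apply_moves --moves '[{"x": -0.729, "y": -0.768, "z": -0.122, "az": -0.372, "grip": -1}, {"x": -0.729, "y": -0.768, "z": -0.122, "az": -0.372, "grip": -1}, {"x": -0.729, "y": -0.768, "z": -0.122, "az": -0.372, "grip": -1}, {"x": -0.729, "y": -0.768, "z": -0.122, "az": -0.372, "grip": -1}, {"x": -0.729, "y": -0.768, "z": -0.122, "az": -0.372, "grip": -1}, {"x": -0.729, "y": -0.768, "z": -0.122, "az": -0.372, "grip": -1}, {"x": -0.729, "y": -0.768, "z": -0.122, "az": -0.372, "grip": -1}, {"x": -0.729, "y": -0.768, "z": -0.122, "az": -0.372, "grip": -1}]'

```text
schema error: expected keys x, y, z, ax, ay, az, grip
```

```bash
python3 -c "
from h import *
mv((.54,-.09,.28),R=Rdes())"
```

```text
t 1.25 p [0.1436 0.634  0.2314] f [ 0.8035  0.2485 -0.3642] turn [ 0.0001  0.     -0.3716]
[ 0.54 -0.09  0.28] -> [-1.3663 -1.5464 -0.1218]
```

apply_moves --moves '[{"x": -0.729, "y": -0.768, "z": -0.122, "ax": 0, "ay": 0, "az": -0.372, "grip": -1}, {"x": -0.729, "y": -0.768, "z": -0.122, "ax": 0, "ay": 0, "az": -0.372, "grip": -1}, {"x": -0.729, "y": -0.768, "z": -0.122, "ax": 0, "ay": 0, "az": -0.372, "grip": -1}, {"x": -0.729, "y": -0.768, "z": -0.122, "ax": 0, "ay": 0, "az": -0.372, "grip": -1}, {"x": -0.729, "y": -0.768, "z": -0.122, "ax": 0, "ay": 0, "az": -0.372, "grip": -1}, {"x": -0.729, "y": -0.768, "z": -0.122, "ax": 0, "ay": 0, "az": -0.372, "grip": -1}, {"x": -0.729, "y": -0.768, "z": -0.122, "ax": 0, "ay": 0, "az": -0.372, "grip": -1}, {"x": -0.729, "y": -0.768, "z": -0.122, "ax": 0, "ay": 0, "az": -0.372, "grip": -1}]'

```text
t: 2.25
ee_pos: [0.3627, 0.2661, 0.281]
orientation: [-0.551, 3.091, 0.001]
ft_force: [-0.9, 0.7, 0.7]
opening: -0.0002
finger_force: 0.0
```

```bash
python3 -c "
from h import *
mv((.54,-.09,.28),R=Rdes())"
```

```text
t 2.25 p [0.3627 0.2661 0.281 ] f [-0.9375  0.7162  0.7395] turn [ 0.0001  0.0012 -0.0052]
[ 0.54 -0.09  0.28] -> [-0.1082 -0.9887  0.0025]
```

apply_moves --moves '[{"x": -0.108, "y": -0.989, "z": 0, "ax": 0, "ay": 0, "az": 0, "grip": -1}, {"x": -0.108, "y": -0.989, "z": 0, "ax": 0, "ay": 0, "az": 0, "grip": -1}, {"x": -0.108, "y": -0.989, "z": 0, "ax": 0, "ay": 0, "az": 0, "grip": -1}, {"x": -0.108, "y": -0.989, "z": 0, "ax": 0, "ay": 0, "az": 0, "grip": -1}, {"x": -0.108, "y": -0.989, "z": 0, "ax": 0, "ay": 0, "az": 0, "grip": -1}, {"x": -0.108, "y": -0.989, "z": 0, "ax": 0, "ay": 0, "az": 0, "grip": -1}, {"x": -0.108, "y": -0.989, "z": 0, "ax": 0, "ay": 0, "az": 0, "grip": -1}, {"x": -0.108, "y": -0.989, "z": 0, "ax": 0, "ay": 0, "az": 0, "grip": -1}]'

```text
t: 3.25
ee_pos: [0.541, -0.0857, 0.2798]
orientation: [0.561, -3.091, 0.001]
ft_force: [0.3, 0.5, -0.5]
opening: -0.0
finger_force: 0.0
```

Run:
```python
from h import *
mv((.54,-.09,.28),R=Rdes())
m=bot.camera_model("wrist");save("wrist","pics/w1.png")
print(m["K"],-np.array(m["R"]).T@m["t"])
print(onz(m,(256,192),.04))
H=np.array([.559,-.127,0])
for n,P in dict(hub=H+[0,0,.052],hinge=H+.128*YS+[0,0,.062],bar=H+.076*YS+[0,0,.108]).items(): print(n,proj(m,P))
```

```text
t 3.25 p [ 0.541  -0.0857  0.2798] f [ 0.283   0.4531 -0.5252] turn [-0.0003 -0.0004 -0.0012]
[ 0.54 -0.09  0.28] -> [ 0.0061 -0.0093 -0.0006]
[[320.5314   0.     254.1642]
 [  0.     320.5314 194.5006]
 [  0.       0.       1.    ]] [ 0.4661 -0.1137  0.4227]
[ 0.5796 -0.069   0.04  ]
hub (np.float64(216.2813537789701), np.float64(163.04340026866348))
hinge (np.float64(326.39454791379933), np.float64(164.81256576252943))
bar (np.float64(284.9636767128139), np.float64(174.93840943751204))
```

View pics/w1.png

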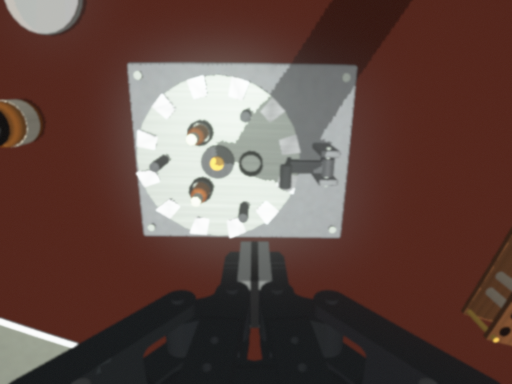

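Run:
```python
from h import *
m=bot.camera_model("wrist");p=bot.state()["ee_pos"]
for d in(-.0145,0,.0145): print(proj(m,p+d*YS))
im=cv2.imread("pics/w1.png");print(im[246,225:285].mean(1).astype(int))
H=np.array([.559,-.127,0])
mv(H+.048*YS+[0,0,.14],H+.048*YS+[0,0,.098],R=Rdes())
```

```text
(np.float64(225.50221773152683), np.float64(257.1845968913478))
(np.float64(254.33660621214338), np.float64(257.22599455564784))
(np.float64(283.1666854571481), np.float64(257.21270194496134))
[ 75  74  75  74  74  75  75  75  75  75  75  74  75  77  83  93 103 108
 108 108 108 108 108 107 105  96  80  66  61  60  60  63  74  90 103 107
 108 107 107 107 107 108 104  96  84  77  74  74  73  73  74  72  73  73
  72  73  72  72  73  72]
t 3.3 p [ 0.5406 -0.0838  0.2796] f [ 0.2004  1.4002 -0.3995] turn [ 0.0006 -0.0004  0.0005]
[ 0.542  -0.0821  0.14  ] -> [-0.005   0.0025  0.3491]
[ 0.542  -0.0821  0.098 ] -> [-0.0051  0.0024  0.4541]
```

apply_moves --moves '[{"x": -0.005, "y": 0.002, "z": 0.2, "ax": 0, "ay": 0, "az": 0, "grip": -1}, {"x": -0.005, "y": 0.002, "z": 0.349, "ax": 0, "ay": 0, "az": 0, "grip": -1}, {"x": -0.005, "y": 0.002, "z": 0.4, "ax": 0, "ay": 0, "az": 0, "grip": -1}, {"x": -0.005, "y": 0.002, "z": 0.454, "ax": 0, "ay": 0, "az": 0, "grip": -1}, {"x": -0.005, "y": 0.002, "z": 0.454, "ax": 0, "ay": 0, "az": 0, "grip": -1}, {"x": -0.005, "y": 0.002, "z": 0.454, "ax": 0, "ay": 0, "az": 0, "grip": -1}]'

```text
t: 4.05
ee_pos: [0.5429, -0.082, 0.0995]
orientation: [-0.568, 3.088, 0.001]
ft_force: [-1.6, -0.5, 1.1]
opening: -0.0002
finger_force: 0.0
```

Run:
```python
from h import *
H=np.array([.559,-.127,0])
mv(H+.048*YS+[0,0,.098],R=Rdes())
a=save("wrist","pics/w2.png")[:,:,::-1];b=save("scene","pics/s2.png")[:,:,::-1]
cv2.imwrite("pics/c2.png",np.hstack([cv2.resize(a[100:300,130:400],(400,296),interpolation=2),cv2.resize(b[150:250,165:300],(400,296),interpolation=2)]))
```

```text
t 4.05 p [ 0.5429 -0.082   0.0995] f [-1.5599 -0.5358  1.1477] turn [0.0002 0.0012 0.0016]
[ 0.542  -0.0821  0.098 ] -> [0.002  0.0005 0.0037]
```

View pics/c2.png

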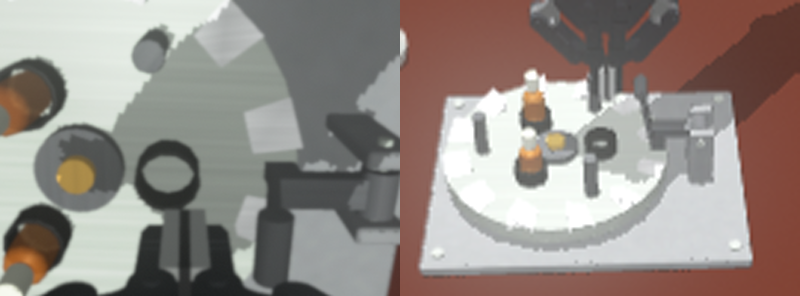

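apply_moves --moves '[{"x": 0, "y": 0.036, "z": 0.003, "ax": 0, "ay": 0, "az": 0, "grip": -1}, {"x": 0, "y": 0.056, "z": -0.026, "ax": 0, "ay": 0, "az": 0, "grip": -1}, {"x": 0, "y": 0.082, "z": -0.049, "ax": 0, "ay": 0, "az": 0, "grip": -1}, {"x": 0, "y": 0.112, "z": -0.065, "ax": 0, "ay": 0, "az": 0, "grip": -1}, {"x": 0, "y": 0.144, "z": -0.076, "ax": 0, "ay": 0, "az": 0, "grip": -1}, {"x": 0, "y": 0.178, "z": -0.08, "ax": 0, "ay": 0, "az": 0, "grip": -1}, {"x": 0, "y": 0.211, "z": -0.077, "ax": 0, "ay": 0, "az": 0, "grip": -1}, {"x": 0, "y": 0.236, "z": -0.071, "ax": 0, "ay": 0, "az": 0, "grip": -1}, {"x": 0, "y": 0.26, "z": -0.06, "ax": 0, "ay": 0, "az": 0, "grip": -1}, {"x": 0, "y": 0.26, "z": -0.06, "ax": 0, "ay": 0, "az": 0, "grip": -1}]'

```text
t: 5.4
ee_pos: [0.5045, 0.0148, 0.1218]
orientation: [0.567, -3.088, -0.001]
ft_force: [0.3, 0.2, 0.3]
opening: -0.0001
finger_force: 0.0
```

Run:
```python
from h import *
H=np.array([.559,-.127,0])
mv(H+.16*YS+[0,0,.117],R=Rdes())
a=save("wrist","pics/w3.png")[:,:,::-1];b=save("scene","pics/s3.png")[:,:,::-1]
cv2.imwrite("pics/c3.png",np.hstack([cv2.resize(a,(400,300)),cv2.resize(b[150:250,165:300],(400,300),interpolation=2)]))
```

```text
t 5.4 p [0.5045 0.0148 0.1218] f [0.3073 0.2146 0.3062] turn [ 0.0004 -0.001   0.0013]
[0.5025 0.0227 0.117 ] -> [-0.0023  0.0202  0.0119]
```

View pics/c3.png

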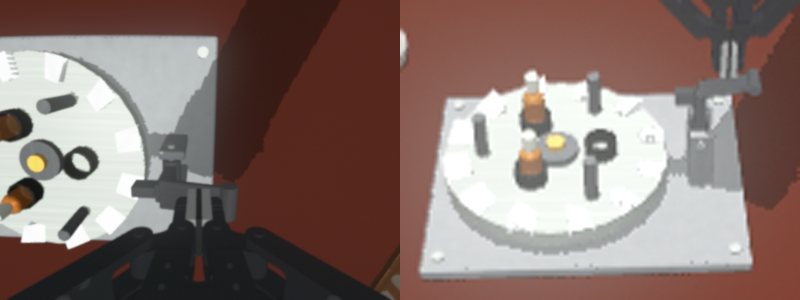

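Run:
```python
from h import *
H=np.array([.559,-.127,0])
f=lambda x,y,z:H+x*XS+y*YS+[0,0,z]
mv(f(0,.151,.17),f(.06,.056,.16),f(.06,.056,.06),R=Rdes())
m=bot.camera_model("top")
# check w1-based wheel angle
```

```text
t 5.5 p [0.5052 0.0137 0.1223] f [ 0.9241 -0.3131  0.7974] turn [-0.0001 -0.0002  0.0002]
[0.5057 0.0143 0.17  ] -> [-0.0015  0.0009 -0.1193]
[ 0.5954 -0.0534  0.16  ] -> [-0.1514 -0.2366 -0.0943]
[ 0.5954 -0.0534  0.06  ] -> [-0.1515 -0.2366  0.1557]
```

apply_moves --moves '[{"x": 0, "y": 0.0, "z": -0.12, "ax": 0, "ay": 0, "az": 0, "grip": -1}, {"x": -0.075, "y": -0.12, "z": -0.11, "ax": 0, "ay": 0, "az": 0, "grip": -1}, {"x": -0.151, "y": -0.236, "z": -0.094, "ax": 0, "ay": 0, "az": 0, "grip": -1}, {"x": -0.151, "y": -0.236, "z": -0.094, "ax": 0, "ay": 0, "az": 0, "grip": -1}, {"x": -0.151, "y": -0.236, "z": 0.03, "ax": 0, "ay": 0, "az": 0, "grip": -1}, {"x": -0.151, "y": -0.236, "z": 0.12, "ax": 0, "ay": 0, "az": 0, "grip": -1}, {"x": -0.151, "y": -0.236, "z": 0.156, "ax": 0, "ay": 0, "az": 0, "grip": -1}, {"x": -0.151, "y": -0.236, "z": 0.156, "ax": 0, "ay": 0, "az": 0, "grip": -1}]'

```text
t: 6.5
ee_pos: [0.5947, -0.0528, 0.0598]
orientation: [0.565, -3.089, -0.001]
ft_force: [0.3, 0.3, 0.3]
opening: -0.0
finger_force: 0.0
```

Run:
```python
from h import *
H=np.array([.559,-.127,0])
f=lambda x,y,z:H+x*XS+y*YS+[0,0,z]
mv(f(.06,.056,.06),f(.064,.017,.06),R=Rdes())
a=save("wrist","pics/w4.png")[:,:,::-1];b=save("scene","pics/s4.png")[:,:,::-1]
cv2.imwrite("pics/c4.png",np.hstack([cv2.resize(a,(400,300)),cv2.resize(b[150:250,165:300],(400,300),interpolation=2)]))
```

```text
t 6.5 p [ 0.5947 -0.0528  0.0598] f [0.2855 0.2629 0.2765] turn [ 0.0003 -0.0007  0.0004]
[ 0.5954 -0.0534  0.06  ] -> [-0.0011 -0.002  -0.0005]
[ 0.6129 -0.0885  0.06  ] -> [-0.0111 -0.0995 -0.0005]
```

View pics/c4.png

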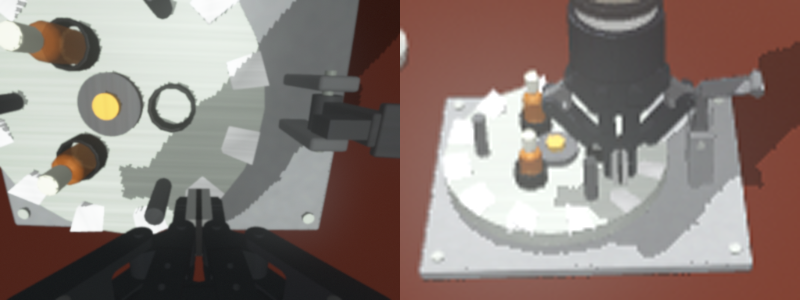

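apply_moves --moves '[{"x": -0.002, "y": -0.02, "z": 0, "ax": 0, "ay": 0, "az": 0, "grip": -1}, {"x": -0.004, "y": -0.04, "z": 0, "ax": 0, "ay": 0, "az": 0, "grip": -1}, {"x": -0.007, "y": -0.06, "z": 0, "ax": 0, "ay": 0, "az": 0, "grip": -1}, {"x": -0.009, "y": -0.08, "z": 0, "ax": 0, "ay": 0, "az": 0, "grip": -1}, {"x": -0.011, "y": -0.092, "z": 0, "ax": 0, "ay": 0, "az": 0, "grip": -1}, {"x": -0.011, "y": -0.098, "z": 0, "ax": 0, "ay": 0, "az": 0, "grip": -1}, {"x": -0.011, "y": -0.098, "z": 0, "ax": 0, "ay": 0, "az": 0, "grip": -1}, {"x": -0.011, "y": -0.098, "z": 0, "ax": 0, "ay": 0, "az": 0, "grip": -1}]'

```text
t: 7.6
ee_pos: [0.6128, -0.0885, 0.0599]
orientation: [0.564, -3.09, 0.001]
ft_force: [0.2, -0.2, -0.6]
opening: 0.0001
finger_force: 0.0
```

Run:
```python
from h import *
H=np.array([.559,-.127,0])
f=lambda x,y,z:H+x*XS+y*YS+[0,0,z]
mv(f(.064,.017,.06),f(.064,.03,.17),f(0,.215,.17),f(0,.215,.097),R=Rdes())
m=bot.camera_model("wrist")
im=save("wrist","pics/w5.png")[:,:,::-1].copy()
# predicted peg tops for wheel angle -0.524 (red) and -0.40 (green)
for w,c in((-.524,(0,0,255)),(-.40,(0,255,0))):
  for al in(60,-60,180):
    a=np.radians(al)-w;u=proj(m,f(.066*np.sin(a),.066*np.cos(a),.08))
    cv2.circle(im,(int(round(u[0])),int(round(u[1]))),3,c,1)
  for al in(120,-120):
    a=np.radians(al)-w;print(w,al,proj(m,f(.04*np.sin(a),.04*np.cos(a),.038)))
u=proj(m,f(0,0,.052));cv2.circle(im,(int(u[0]),int(u[1])),4,(255,0,0),1)
cv2.imwrite("pics/c5.png",cv2.resize(im,(800,600),interpolation=2))
```

```text
t 7.6 p [ 0.6128 -0.0885  0.0599] f [ 0.1886 -0.2033 -0.5906] turn [-0.0002 -0.0004  0.0002]
[ 0.6129 -0.0885  0.06  ] -> [-0.0001 -0.     -0.0002]
[ 0.6083 -0.0763  0.17  ] -> [ 0.0001  0.0324 -0.2752]
[0.4831 0.0741 0.17  ] -> [ 0.1599  0.495  -0.2752]
[0.4831 0.0741 0.097 ] -> [ 0.1598  0.495  -0.0927]
-0.524 120 (np.float64(156.3266740050459), np.float64(162.03688758880156))
-0.524 -120 (np.float64(218.4532750383113), np.float64(37.600087823270115))
-0.4 120 (np.float64(162.1471805476682), np.float64(169.66149753124367))
-0.4 -120 (np.float64(208.02203659777294), np.float64(38.36352862766043))
```

View pics/c5.png

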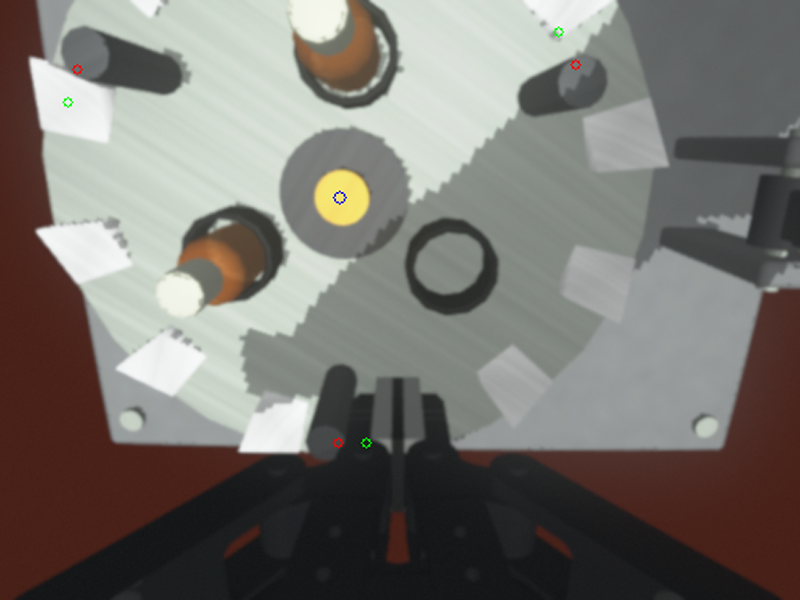

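apply_moves --moves '[{"x": 0, "y": 0.03, "z": 0, "ax": 0, "ay": 0, "az": 0, "grip": -1}, {"x": 0, "y": 0.032, "z": -0.14, "ax": 0, "ay": 0, "az": 0, "grip": -1}, {"x": 0, "y": 0.032, "z": -0.275, "ax": 0, "ay": 0, "az": 0, "grip": -1}, {"x": 0.16, "y": 0.495, "z": -0.275, "ax": 0, "ay": 0, "az": 0, "grip": -1}, {"x": 0.16, "y": 0.495, "z": -0.275, "ax": 0, "ay": 0, "az": 0, "grip": -1}, {"x": 0.16, "y": 0.495, "z": -0.275, "ax": 0, "ay": 0, "az": 0, "grip": -1}, {"x": 0.16, "y": 0.495, "z": -0.275, "ax": 0, "ay": 0, "az": 0, "grip": -1}, {"x": 0.16, "y": 0.495, "z": -0.15, "ax": 0, "ay": 0, "az": 0, "grip": -1}, {"x": 0.16, "y": 0.495, "z": -0.092, "ax": 0, "ay": 0, "az": 0, "grip": -1}, {"x": 0.16, "y": 0.495, "z": -0.092, "ax": 0, "ay": 0, "az": 0, "grip": -1}]'

```text
t: 8.9
ee_pos: [0.4819, 0.0737, 0.0955]
orientation: [0.563, -3.087, 0.002]
ft_force: [0.6, 0.2, 1.4]
opening: 0.0005
finger_force: 0.0
```

Run:
```python
from h import *
H=np.array([.559,-.127,0])
f=lambda x,y,z:H+x*XS+y*YS+[0,0,z]
mv(f(0,.215,.097),f(0,.189,.097),f(0,.155,.105),f(0,.14,.105),R=Rdes())
a=save("wrist","pics/w6.png")[:,:,::-1];b=save("scene","pics/s6.png")[:,:,::-1]
cv2.imwrite("pics/c6.png",np.hstack([cv2.resize(a,(400,300)),cv2.resize(b[150:250,165:300],(400,300),interpolation=2)]))
```

```text
t 8.9 p [0.4819 0.0737 0.0955] f [0.6231 0.2091 1.3776] turn [-0.0003 -0.0024 -0.    ]
[0.4831 0.0741 0.097 ] -> [-0.003   0.     -0.0036]
[0.4922 0.0498 0.097 ] -> [-0.003  -0.065  -0.0036]
[0.5043 0.018  0.105 ] -> [-0.0029 -0.15   -0.0236]
[0.5096 0.004  0.105 ] -> [-0.0029 -0.1875 -0.0236]
```

View pics/c6.png

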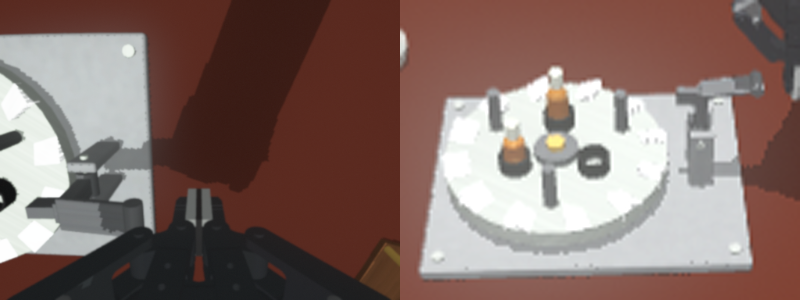

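apply_moves --moves '[{"x": -0.003, "y": -0.05, "z": -0.01, "ax": 0, "ay": 0, "az": 0, "grip": -1}, {"x": -0.003, "y": -0.075, "z": -0.012, "ax": 0, "ay": 0, "az": 0, "grip": -1}, {"x": -0.003, "y": -0.095, "z": -0.014, "ax": 0, "ay": 0, "az": 0, "grip": -1}, {"x": -0.003, "y": -0.115, "z": -0.016, "ax": 0, "ay": 0, "az": 0, "grip": -1}, {"x": -0.003, "y": -0.135, "z": -0.018, "ax": 0, "ay": 0, "az": 0, "grip": -1}, {"x": -0.003, "y": -0.155, "z": -0.02, "ax": 0, "ay": 0, "az": 0, "grip": -1}, {"x": -0.003, "y": -0.16, "z": -0.02, "ax": 0, "ay": 0, "az": 0, "grip": -1}, {"x": -0.003, "y": -0.16, "z": -0.02, "ax": 0, "ay": 0, "az": 0, "grip": -1}, {"x": -0.003, "y": -0.08, "z": -0.1, "ax": 0, "ay": 0, "az": 0, "grip": -1}, {"x": -0.003, "y": -0.16, "z": -0.2, "ax": 0, "ay": 0, "az": 0, "grip": -1}]'

```text
t: 10.25
ee_pos: [0.5051, 0.0196, 0.176]
orientation: [0.577, -3.084, -0.003]
ft_force: [2.0, 0.0, 0.2]
opening: -0.0002
finger_force: 0.0
```

Run:
```python
from h import *
H=np.array([.559,-.127,0])
f=lambda x,y,z:H+x*XS+y*YS+[0,0,z]
mv(f(.05,.06,.25),R=Rdes())
a=save("wrist","pics/w7.png")[:,:,::-1];b=save("scene","pics/s7.png")[:,:,::-1]
cv2.imwrite("pics/c7.png",np.hstack([cv2.resize(a,(400,300)),cv2.resize(b[150:250,165:300],(400,300),interpolation=2)]))
```

```text
t 10.25 p [0.5051 0.0196 0.176 ] f [1.9527 0.0497 0.2089] turn [ 0.0019 -0.0026  0.0058]
[ 0.5846 -0.0532  0.25  ] -> [-0.1186 -0.2411 -0.1861]
```

View pics/c7.png

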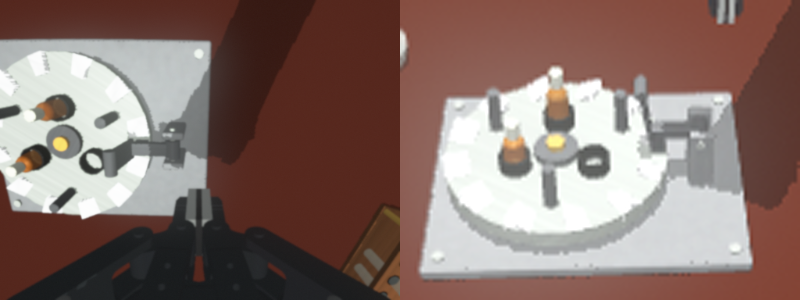

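Run:
```python
from h import *
mv((.541,-.0857,.2798),R=Rdes())
```

```text
t 10.35 p [0.5107 0.0117 0.1808] f [ 0.159  -0.4867  0.5363] turn [-0.0024  0.005  -0.0022]
[ 0.541  -0.0857  0.2798] -> [ 0.0123 -0.2556 -0.2467]
```

apply_moves --moves '[{"x": 0.0, "y": 0, "z": -0.2, "ax": 0, "ay": 0, "az": 0, "grip": -1}, {"x": 0.012, "y": -0.256, "z": -0.247, "ax": 0, "ay": 0, "az": 0, "grip": -1}, {"x": 0.012, "y": -0.256, "z": -0.247, "ax": 0, "ay": 0, "az": 0, "grip": -1}, {"x": 0.012, "y": -0.256, "z": -0.247, "ax": 0, "ay": 0, "az": 0, "grip": -1}, {"x": 0.012, "y": -0.256, "z": -0.247, "ax": 0, "ay": 0, "az": 0, "grip": -1}, {"x": 0.012, "y": -0.256, "z": -0.247, "ax": 0, "ay": 0, "az": 0, "grip": -1}]'

```text
t: 11.1
ee_pos: [0.5382, -0.0807, 0.2745]
orientation: [0.568, -3.088, -0.002]
ft_force: [0.4, 1.2, -0.4]
opening: 0.0
finger_force: 0.0
```

Run:
```python
from h import *
H=np.array([.559,-.127,0])
f=lambda x,y,z:H+x*XS+y*YS+[0,0,z]
mv((.541,-.0857,.2798),R=Rdes())
m=bot.camera_model("wrist")
im=save("wrist","pics/w8.png")[:,:,::-1].copy()
w1=cv2.imread("pics/w1.png")
def aff(i):return cv2.resize(i[100:240,120:350],(800,487),interpolation=2)[90:390]
g=lambda i:cv2.cvtColor(i,6)[55:240,125:360]
# register plate via ECC-free phase corr on hinge/cheek patch then bar patch
for nm,(r0,r1,c0,c1) in dict(cheek=(140,192,312,345),bar=(156,192,278,296),plate=(60,90,320,360)).items():
  t=w1[r0:r1,c0:c1];s=im[r0-10:r1+10,c0-10:c1+10]
  r=cv2.matchTemplate(s,t,cv2.TM_CCOEFF_NORMED);_,v,_,l=cv2.minMaxLoc(r);print(nm,v,np.array(l)-10)
for th in(0,.06,.15,.25):
  c,s=np.cos(th),np.sin(th);x,z=.052*c-.046*s,.046*c+.052*s
  print(th,proj(m,f(0,.128-x,.062+z)))
for w in(-.45,-.524,-.6):
  print(w,[np.round(proj(m,f(.066*np.sin(np.radians(al)-w),.066*np.cos(np.radians(al)-w),.08)),1) for al in(60,-60,180)])
cv2.imwrite("pics/c8.png",np.vstack([aff(w1),aff(im)]))
```

```text
t 11.1 p [ 0.5382 -0.0807  0.2745] f [ 0.4061  1.2283 -0.4396] turn [ 0.001  -0.0011  0.0018]
[ 0.541  -0.0857  0.2798] -> [-0.0022 -0.0141 -0.0132]
cheek 0.9664233326911926 [-4  2]
bar 0.9730311036109924 [-5  2]
plate 0.9887571334838867 [-4  1]
0 (np.float64(279.4143182596711), np.float64(177.42770082737738))
0.06 (np.float64(282.52494840890995), np.float64(178.23146700554906))
0.15 (np.float64(287.5978620408147), np.float64(179.37521677998419))
0.25 (np.float64(293.7590016900944), np.float64(180.5409205386187))
-0.45 [array([213.9, 226.5]), array([257.9, 136.2]), array([150.3, 144.2])]
-0.524 [array([209.7, 226.6]), array([260.3, 140.2]), array([152.1, 140.1])]
-0.6 [array([205.3, 226.4]), array([262.5, 144.4]), array([154.2, 136.1])]
```

View pics/c8.png

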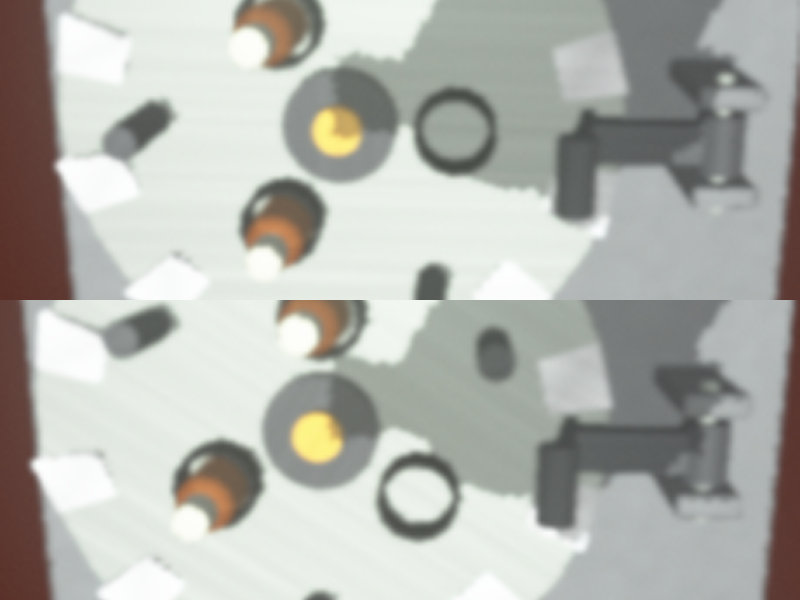

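```bash
python3 -c "
from h import *
print(bot.close_job())"
```

```text
the job is handed in; nothing more can be done
None
```

The pawl was thrown back, the wheel turned one notch backward, and the pawl dropped into the new notch. The last wrist picture shows it fully down and both vials standing; the hand is clear and the job is handed in, with no verdict returned.

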